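# Hold a lug bracket in the corner of a welding fixture

### The arm

A 6-joint arm with a two-finger parallel gripper is mounted at the origin on the work surface. World frame = base frame: x ahead of the robot, y to its left, z up, the work surface at z = 0. Lengths are in m, angles in rad, forces in N, time in s.
With the tool pointing down it reaches from about 0.3 to 0.95 m from the base axis. Payload 3.1 kg.
Tool frame: the origin (TCP) lies at the very end of the fingers, on their centre line; the grasp point (between the pads) lies bot.grip_depth behind it (bot.grip_depth is the distance from the TCP to the grasp point, in m); z points along the fingers, y is the line along which they close (so a half turn about z gives the same grasp; the last joint's range is limited). The gripper opens to 85 mm and grips with 20 to 120 N. Pads are 22 mm wide; open, the fingers measure 114 mm over their backs; the gripper's body (76 mm by 85 mm) begins 54 mm behind the grasp point. The pads swing forward as they close: fully open they stand 13 mm farther back than shut.
Start: joints at [1.098, 0.308, 1.634, -0, 1.2, -0.07], TCP at [0.245, 0.575, 0.231] pointing down, gripper open.
Joint ranges: [-3.06, 3.06], [-0.79, 1.96], [0.05, 2.63], [-1.19, 4.34], [0.05, 2.64], [-2.94, 2.94]. Speed limits (rad/s): [2.79, 2.79, 3.14, 3.14, 3.14, 3.14].

### API

Orientations are given as a 3x3 rotation matrix whose columns are the frame's x, y, z axes.
In Python, from workcell import bot gives the robot as it stands.
- The arm moves only by the tool move_arm, never from a script. Its argument "plan" is a list of rows, each a list of 2 entries, a list of its own where there are three numbers: the shift along the tool's x, y, z in cm, then the turn about the tool's z in degrees. In form: [[[x, y, z], spin], ...]. A call has 1 to 12 rows; each row shifts and turns the commanded pose from where the row before left it, along the tool's axes as they then stand; what a row does not reach is not made up. A row lasts 1/8 s, in which the tool goes at most 62.5 mm and 10.7 degrees, less where a joint would pass 70% of its speed; a pose out of reach is approached as far as the arm can. A call is refused whole if a number of a shift passes 6.25 or a number of a turn 10.7, either way. A call with a gripper value outside its range is refused whole. "gripper" is the finger opening in cm, from 0 to 8.54, set as the call begins (left out, the last holds). The fingers move at their own pace and stop on an object; the grip force is fixed at half the most. Time passes only in rows, so rows that do not move let the fingers close. It gives the time, the measured TCP pose, the force, the opening and the grip force at its end, in the units of the state.
- bot.state(): the state, without advancing time (a new reading comes with each control period).
- bot.capture(name): name is "scene" or "top"; returns a dict with "pixels" (400x640x3 uint8, red, green, blue), "fx", "fy", "cx", "cy" (pixels), "pose" (4x4, takes a point from camera to world coordinates). Camera axes: x right, y down, z forward; pixel columns grow to the right and rows downward; lengths in m; the calibration is good to about 2 mm. A picture is of the moment at which its call begins. There is no depth.
- bot.sign_off(): hands the job in; it is judged then, once.
Trained networks look in the newest picture that a camera, given by its name, has taken for a name from the list of things; names that differ only in an ending like _2 or _b are one class to them, and where a whole thing is asked for, a point or a joint stands for the part that bears it (a point fixed in the world has none). Each returns a list of dicts, best first, with "score" (0 to 1); they miss things now and then, are a little off and sometimes report something else, mostly with a low value. They report only what shows in the picture. A call takes as long as a camera call. They do not tell look-alikes from the thing itself.
- bot.spot_in(camera, query): "extent" ([centre column, centre row, width, height] in pixels, round what is visible of it).
The state is a dict: "time_s": time; "joints": joint angles; "joint_vel": joint speeds; "tau": joint torques, N m; "tool_pos": TCP position; "ee_rot": TCP orientation; "force": force on the tool from outside, world axes, zero at the start; "wrist_torque": the same for the moment, N m; "grip_width": finger opening in m; "gripper_force": force on a finger pad.
Only numpy, scipy, OpenCV 4.12 (cv2) and the standard library are available. Lean on these libraries where they do the work, as an engineer would, in place of code of your own. Each camera call takes 0.05 s, during which the arm holds its last target. There are 200 camera calls.

### The job

Take the lug bracket from the bench and set it foot down on the fixture plate, then push it into the corner between the long fence and the short fence, with a long edge of its foot flush along the long fence and a short edge of its foot against the short fence. Finish while still holding it there with the gripper, firmly pressed against both fences at once and flat on the plate, ready to be tack-welded. Leave the angle cleat, the pipe ring and the welding magnet where they are.

Things in the scene. Friction and masses are not known exactly. Their poses are not given: they have to be found in the camera images.
- lug_bracket: Bare steel, 0.5 to 0.9 kg. Foot 70 (its x) by 90 (its y) by 10 mm thick; on its middle stands a flat lug 10 mm thick (x), 50 mm long (y), 10 to 60 mm above the underside, with a 16 mm hole. Origin: centre of the foot's underside, z up. Starts upright on the bench (z = 0), any yaw; a half turn makes no difference. Pinch the lug from above across its 10 mm.
- fixture_plate: Heavy grey plate on the bench, 240 mm (its x) by 300 mm (its y) by 15 mm thick, with three narrow dark T-slots along y; does not move. Origin: centre of its underside, top 15 mm above it. Its place and yaw vary. Bracket, plate and fences are ground steel: friction about 0.35.
- long_fence: Steel bar bolted on the plate along its +x edge (away from the robot), 25 mm (x) by 280 mm (y) by 20 mm high; does not move. Origin: centre of its underside, on the plate's top; axes parallel to the plate's. Its working face looks to the plate's -x, 12.5 mm from its origin.
- short_fence: Steel bar bolted on the plate square to the long fence, towards +y (robot's left), 154 mm (x) by 25 mm (y) by 20 mm high; its place along the long fence varies. Origin: centre of its underside, on the plate's top; axes parallel to the plate's. Working face looks to -y, 12.5 mm from its origin; 6 mm gap to the long fence. Free area: -x, -y of the corner.
- angle_cleat: Bystander: steel angle standing on the bench, foot 60 (x) by 80 (y) by 6 mm, with an upright leg 60 mm high along the foot's +x edge, holes in both legs. Origin: centre of the foot's underside.
- pipe_ring: Bystander: a dark steel pipe ring standing on end on the bench, 90 mm outside diameter, 55 mm high. Origin: centre of its underside.
- magnet: Bystander: a flat arrow-shaped welding magnet, red plates with a dark core, about 70 by 70 mm (a square with a point), 14 mm thick, lying on the near right-hand part of the fixture plate. Origin: in its underside.
Mind the look-alikes: they are no part of the job. Leave any pink or purple look-alike of the lug_bracket alone.

How it is judged:
At the end, for the whole second after the job is handed in: Foot flat on the plate (2.5 mm, 2 degrees), long edge on the long fence and a short edge on the short fence, each pressed with over 1.5 N, within 2.5 mm of home and 1.7 degrees of square; at rest, fingers still pressing on it with over 1.5 N (contact force between lug_bracket and long_fence above 1.5 N and contact force between lug_bracket and short_fence above 1.5 N and contact force between the fingers and lug_bracket above 1.5 N and x of lug_bracket in the frame of long_fence between -0.05 and -0.045 m and y of lug_bracket in the frame of short_fence between -0.06 and -0.055 m and angle between the y axis of lug_bracket and the y axis of long_fence, either way round below 0.03 rad and z of lug_bracket in the frame of fixture_plate between 0.012 and 0.0175 m and angle between lug_bracket's own z axis and vertical below 0.035 rad and linear speed of lug_bracket below 0.01 m/s); the arm keeps its last pose, push and grip.
It fails at once if the angle cleat is moved by more than 30 mm (distance of angle_cleat from where it was at the start of the episode above 0.03 m).
It fails at once if the pipe ring is moved by more than 30 mm (distance of pipe_ring from where it was at the start of the episode above 0.03 m).
It fails at once if the magnet is moved by more than 30 mm (distance of magnet from where it was at the start of the episode above 0.03 m).
It also fails if it takes over 58 s, if anything falls off the work surface, if the arm or the gripper's body presses on something with over 40 N, if the wrist force passes 120 N, or if a joint passes its speed limit or range.

## Working session

There is one attempt and no reset: what is moved stays moved. The work goes in short steps, Python scripts to look and compute and a tool call to move; the robot and the scene stay as the last step left them, time stands still between calls to the robot, and variables do not carry over. Pictures are saved under pics/ and viewed, at most 10 in all, crops included, and the job is handed in when it is done.

Besides the shell and the picture viewer there is one more tool, called as name(argument=value, ...), one argument or row to a line, values as JSON. move_arm: Moves the arm, as the interface text tells. Its arguments: {"type":"object","properties":{"plan":{"type":"array"},"gripper":{"type":"number"}},"required":["plan"]}

```bash
mkdir -p pics
cat > h.py <<'E'
import numpy as np, cv2
from workcell import bot
def snap(cam,name):
    c=bot.capture(cam); cv2.imwrite(f'pics/{name}.png',c['pixels'][:,:,::-1]); return c
def world(c,u,v,z):
    P=np.array(c['pose']); d=P[:3,:3]@np.array([(u-c['cx'])/c['fx'],(v-c['cy'])/c['fy'],1])
    return P[:3,3]+d*(z-P[2,3])/d[2]
def pix(c,p):
    P=np.array(c['pose']); q=P[:3,:3].T@(np.array(p)-P[:3,3]); return c['fx']*q[0]/q[2]+c['cx'],c['fy']*q[1]/q[2]+c['cy']
E
python3 - <<'E'
from h import *
np.set_printoptions(precision=4,suppress=True)
for cam in('top','scene'):
    c=snap(cam,cam+'0'); print(cam,c['fx'],c['cx'],c['cy'],np.array(c['pose']))
    for q in('lug_bracket','fixture_plate','long_fence','short_fence','angle_cleat','pipe_ring','magnet'):
        print(q,[(np.round(d['extent']),round(d['score'],2)) for d in bot.spot_in(cam,q)[:3]])
s=bot.state();print(s['ee_rot'],s['tool_pos'],bot.grip_depth)
E
```

```text
top 374.427990032112 325.94243933845814 201.20491042658966 [[-0.0017 -0.9922  0.1247  0.3082]
 [-0.9996 -0.0016 -0.0265 -0.0835]
 [ 0.0265 -0.1247 -0.9918  1.092 ]
 [ 0.      0.      0.      1.    ]]
lug_bracket [(array([462., 190.,  33.,  25.]), 0.82), (array([406., 280.,  38.,  30.]), 0.82), (array([424., 232.,  35.,  34.]), 0.77)]
fixture_plate [(array([213., 166., 114., 103.]), 0.85)]
long_fence [(array([206., 132.,  99.,  29.]), 0.81)]
short_fence [(array([176., 169.,  19.,  53.]), 0.59)]
angle_cleat [(array([348., 147.,  30.,  33.]), 0.82), (array([411., 179.,  32.,  33.]), 0.73)]
pipe_ring []
magnet [(array([254., 178.,  30.,  26.]), 0.71)]
scene 361.7351482279928 320.56125130689 197.72075283105434 [[ 0.2611  0.7063 -0.658   1.093 ]
 [ 0.9652 -0.1999  0.1685 -0.2491]
 [-0.0125 -0.6791 -0.7339  0.7746]
 [ 0.      0.      0.      1.    ]]
lug_bracket [(array([205., 207.,  37.,  33.]), 0.89), (array([163., 256.,  42.,  31.]), 0.79), (array([386., 209.,  27.,  22.]), 0.73)]
fixture_plate [(array([440., 223., 139., 102.]), 0.82)]
long_fence [(array([462., 240.,  88.,  52.]), 0.68)]
short_fence [(array([466., 200.,  48.,  43.]), 0.56), (array([439., 222., 138., 100.]), 0.16)]
angle_cleat [(array([300., 263.,  37.,  38.]), 0.7), (array([384., 210.,  27.,  21.]), 0.34)]
pipe_ring [(array([284., 208.,  30.,  37.]), 0.89)]
magnet [(array([385., 208.,  28.,  22.]), 0.65)]
[[-0.92   0.392  0.   ]
 [ 0.392  0.92   0.   ]
 [-0.     0.    -1.   ]] [0.245  0.575  0.2313] 0.0187
```

View pics/top0.png

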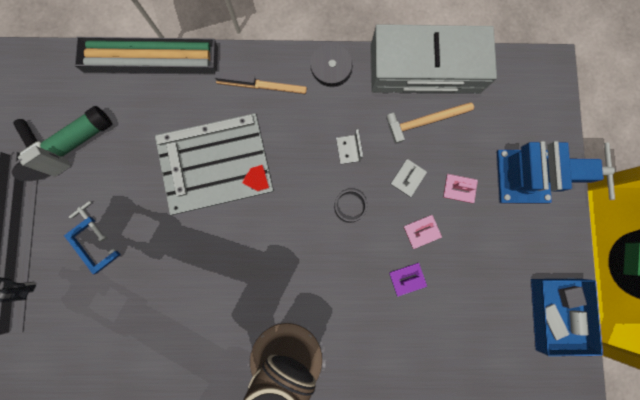

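View pics/scene0.png

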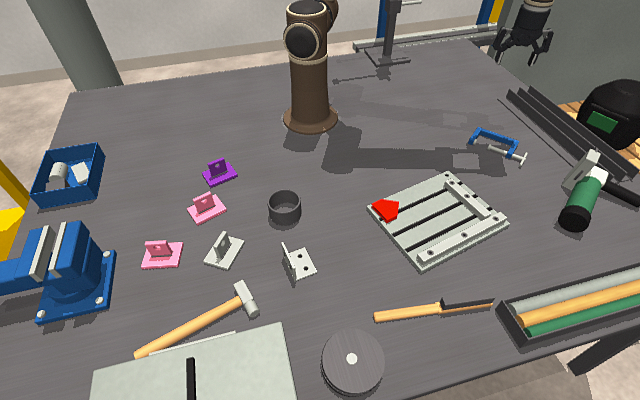

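Top view: the bare steel bracket is at (410,178), with three pink or purple look-alikes to its right and below. The plate is at about (213,165), its short fence at (176,169), and the magnet at (257,178). Scene view: the bracket is at (224,250). Next I'll zoom in.

Run:
```python
import cv2,numpy as np
im=cv2.imread('pics/top0.png'); sc=cv2.imread('pics/scene0.png')
r=lambda a,k:cv2.resize(a,None,fx=k,fy=k,interpolation=cv2.INTER_CUBIC)
out=np.zeros((560,800,3),np.uint8)
a=r(im[108:218,150:275],4); out[:440,:500]=a
out[:300,500:800]=r(im[153:203,385:435],6)
out[300:552,500:794]=r(sc[228:270,202:251],6)
cv2.imwrite('pics/zoom.png',out)
```

```text
(no output)
```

View pics/zoom.png

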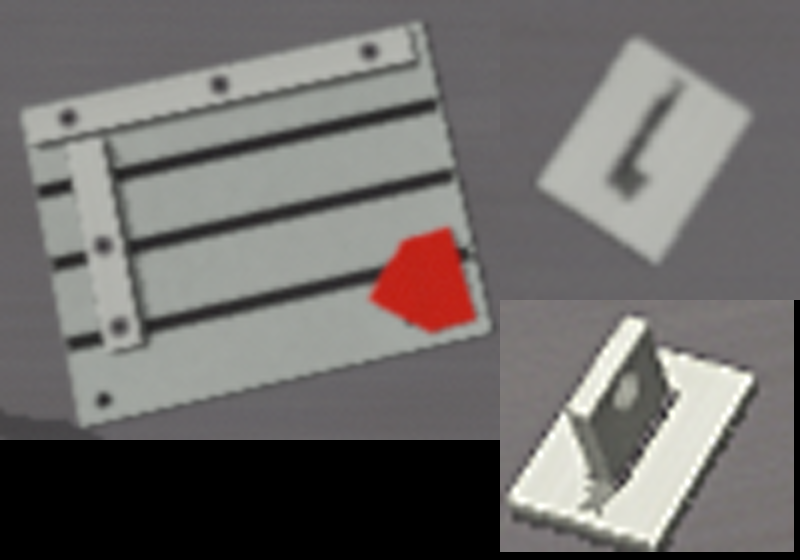

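The zoom shows the bracket foot's corners clearly in the top view (crop right). The plate corners and the inner edges of both fences are also clear.

```bash
cat > m.py <<'E'
from h import *
from scipy.optimize import least_squares
np.set_printoptions(precision=4,suppress=True)
c=bot.capture('top')
U=lambda x,y,k,u0,v0:((u0+(x+.5)/k-.5),(v0+(y+.5)/k-.5))
im=c['pixels'].astype(int)
# bracket foot
g=cv2.cvtColor(c['pixels'],cv2.COLOR_RGB2GRAY)
def fit(obs,model,p0):
    r=least_squares(lambda p:(np.array([pix(c,q) for q in model(p)])-obs).ravel(),p0,x_scale=[.01,.01,.1]); print('rms px',np.sqrt(np.mean(r.fun**2))); return r.x
R=lambda a:np.array([[np.cos(a),-np.sin(a),0],[np.sin(a),np.cos(a),0],[0,0,1]])
loc=lambda pts:(lambda p:[R(p[2])@q+[p[0],p[1],0] for q in np.array(pts,float)])
obs=np.array([U(x,y,6,385,153) for x,y in[(137,37),(252,113),(158,265),(38,184)]])
W=[world(c,u,v,.01) for u,v in obs]; print(np.array(W),[np.linalg.norm(W[i]-W[i-1]) for i in range(4)])
a,b=.035,.045
# top-left, top-right, bottom-right, bottom-left
y=W[1]-W[2]
yaw=np.arctan2(y[1],y[0])-np.pi/2   # long edge = local y
pb=fit(obs,loc([(-a,b,.01),(a,b,.01),(a,-b,.01),(-a,-b,.01)]),[*np.mean(W,0)[:2],yaw]); print('bracket',pb,np.degrees(pb[2]))
obs=np.array([U(x,y,4,150,108) for x,y in[(80,428),(490,330),(426,21)]])
pp=fit(obs,loc([(-.12,.15,.015),(-.12,-.15,.015),(.12,-.15,.015)]),[.48,.22,.2]); print('plate',pp,np.degrees(pp[2]))
for n,pts in(('long',[(35,147),(415,64)]),('short',[(103,138),(145,345)])):
    w=np.array([world(c,*U(x,y,4,150,108),.035) for x,y in pts]); print(n,w,'in plate',[(R(pp[2]).T@(q-[pp[0],pp[1],0])) for q in w])
E
python3 m.py
```

```text
[[ 0.5719 -0.355   0.01  ]
 [ 0.5338 -0.411   0.01  ]
 [ 0.4579 -0.362   0.01  ]
 [ 0.4979 -0.3039  0.01  ]] [np.float64(0.08990243048243882), np.float64(0.06779869122774398), np.float64(0.09035979192677776), np.float64(0.07052025516764698)]
rms px 0.20881982972511437
bracket [ 0.5154 -0.358  -2.1635] -123.96212619756042
rms px 0.46507250223234853
plate [0.5569 0.2155 0.2303] 13.194001572200802
long [[0.6046 0.3685 0.035 ]
 [0.6681 0.0989 0.035 ]] in plate [array([0.0813, 0.1381, 0.035 ]), array([ 0.0817, -0.1389,  0.035 ])]
short [[0.6115 0.3206 0.035 ]
 [0.4614 0.284  0.035 ]] in plate [array([0.0771, 0.0898, 0.035 ]), array([-0.0774,  0.0885,  0.035 ])]
```

move_arm(
  plan=[
    [[-3.4,-4.2,0],1.2],
    [[-3.4,-4.2,0],0],
    [[-3.4,-4.2,0],0],
    [[-3.4,-4.2,0],0],
    [[-3.4,-4.2,0],0],
    [[-3.4,-4.2,0],0],
    [[-3.4,-4.2,0],0],
    [[-3.4,-4.2,0],0],
    [[-3.4,-4.2,0],0],
  ],
  gripper=6,
)

```text
time_s: 1.98
tool_pos: [0.3701, 0.1033, 0.2318]
ee_rot: [[-0.912, 0.411, 0.002], [0.411, 0.912, 0.0], [-0.002, 0.001, -1.0]]
force: [1.6, 0.2, 1.0]
grip_width: 0.06
gripper_force: 0.0
```

```bash
cat > d.py <<'E'
import sys
from h import *
np.set_printoptions(precision=4,suppress=True)
x,y,z,ang=map(float,sys.argv[1:])  # target pos, target angle (deg) of tool y, mod 180
s=bot.state(); R=np.array(s['ee_rot']); p=np.array(s['tool_pos'])
now=np.degrees(np.arctan2(R[1,1],R[0,1])); d=(ang-now+90)%180-90
print('t',s['time_s'],'pos',p,'yAng',now,'tz',R[:,2],'shift cm',100*R.T@(np.array([x,y,z])-p),'spin deg',-d,'q',np.array(s['joints']),'F',np.array(s['force']),'w',s['grip_width'],s['gripper_force'])
E
python3 d.py .5154 -.358 .2 56.04
```

```text
t 1.975 pos [0.3701 0.1033 0.2318] yAng 65.74321903513524 tz [ 0.0018  0.0003 -1.    ] shift cm [-32.197  -36.0903   3.1931] spin deg 9.703219035135248 q [ 0.1588 -0.1868  2.1578 -0.      1.1687 -0.9887] F [1.5911 0.1914 0.9524] w 0.059958787697298385 0.0
```

move_arm(
  plan=[
    [[-3.6,-4.0,0.3],0],
    [[-3.6,-4.0,0.3],0],
    [[-3.6,-4.0,0.3],0],
    [[-3.6,-4.0,0.3],0],
    [[-3.6,-4.0,0.3],0],
    [[-3.6,-4.0,0.4],0],
    [[-3.6,-4.0,0.4],0],
    [[-3.6,-4.0,0.4],0],
    [[-3.4,-4.0,0.4],0],
    [[0,0,0],5],
    [[0,0,0],4.7],
    [[0,0,0],0],
  ],
)

```text
time_s: 3.48
tool_pos: [0.515, -0.3558, 0.2001]
ee_rot: [[-0.83, 0.558, -0.0], [0.558, 0.83, 0.0], [0.0, 0.0, -1.0]]
force: [0.2, -0.5, 0.3]
grip_width: 0.0603
gripper_force: 0.0
```

```bash
python3 d.py .5154 -.358 .02 56.04
python3 - <<'E'
from h import *
c=snap('top','t1');s=snap('scene','s1')
k=cv2.imread('pics/s1.png')[180:300,140:300]
cv2.imwrite('pics/s1c.png',cv2.resize(k,None,fx=4,fy=4))
E
```

```text
t 3.475 pos [ 0.515  -0.3558  0.2001] yAng 56.05926582069361 tz [-0.0002  0.0002 -1.    ] shift cm [-0.1552 -0.16   18.0079] spin deg 0.019265820693618707 q [-0.6741  0.3397  1.6581 -0.      1.144  -1.6525] F [ 0.1688 -0.4824  0.2713] w 0.06025522809517641 0.0
```

View pics/s1c.png

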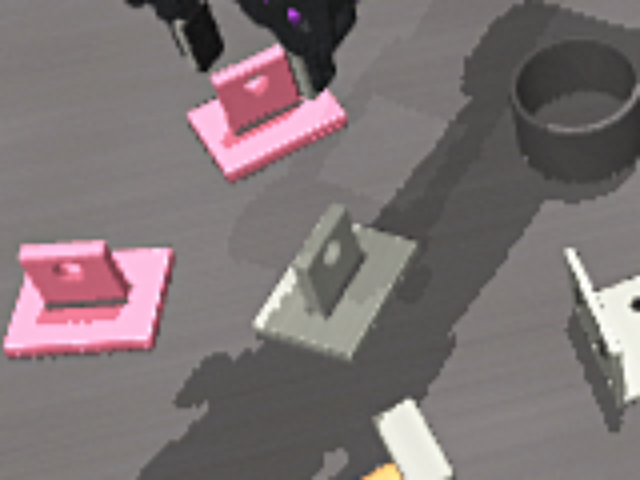

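The scene crop shows the fingers above the bracket, seen against the nearer pink look-alike only because of their height, with nothing in the way of the descent.

move_arm(
  plan=[
    [[-0.1,-0.1,3],0],
    [[0,-0.1,3],0],
    [[0,0,3],0],
    [[0,0,2.5],0],
    [[0,0,2],0],
    [[0,0,2],0],
    [[0,0,1.5],0],
    [[0,0,1],0],
    [[0,0,0],0],
  ],
)

```text
time_s: 4.7
tool_pos: [0.5144, -0.3576, 0.0195]
ee_rot: [[-0.829, 0.559, -0.001], [0.559, 0.829, 0.001], [0.001, 0.0, -1.0]]
force: [-0.7, 0.2, 0.7]
grip_width: 0.0599
gripper_force: 0.0
```

move_arm(
  plan=[
    [[0,0,0],0],
    [[0,0,0],0],
    [[0,0,0],0],
    [[0,0,0],0],
    [[0,0,0],0],
    [[0,0,0],0],
    [[0,0,0],0],
  ],
  gripper=0,
)

```text
time_s: 5.58
tool_pos: [0.5156, -0.3582, 0.0212]
ee_rot: [[-0.829, 0.559, 0.001], [0.559, 0.829, -0.001], [-0.001, 0.0, -1.0]]
force: [0.1, 1.8, 5.4]
grip_width: 0.0089
gripper_force: 59.6
```

```bash
python3 d.py .5154 -.358 .02 56.04
```

```text
t 5.575 pos [ 0.5156 -0.3582  0.0212] yAng 56.01459599813615 tz [ 0.0013 -0.0007 -1.    ] shift cm [0.0241 0.0057 0.1207] spin deg -0.025404001863847725 q [-0.6767  0.5718  1.7365  0.0004  0.8318 -1.6546] F [0.1234 1.8366 5.4005] w 0.008929529067908722 59.562055585265625
```

move_arm(
  plan=[
    [[0,0,-1],0],
    [[0,0,-2],0],
    [[0,0,-3],0],
    [[0,0,-3],0],
    [[0,0,-3],0],
    [[0,0,-3],0],
    [[0,0,0],0],
    [[0,0,0],0],
  ],
)

```text
time_s: 6.58
tool_pos: [0.5136, -0.3571, 0.1689]
ee_rot: [[-0.829, 0.559, -0.002], [0.559, 0.829, 0.002], [0.003, 0.0, -1.0]]
force: [0.2, -0.1, -7.9]
grip_width: 0.0094
gripper_force: 58.7
```

```bash
python3 d.py .5777 .2450 .17 13.25
```

```text
t 6.575 pos [ 0.5136 -0.3571  0.1689] yAng 56.020657017704536 tz [-0.0023  0.0016 -1.    ] shift cm [28.3386 53.507  -0.0254] spin deg 42.770657017704536 q [-0.677   0.3732  1.6806 -0.0002  1.0906 -1.6547] F [ 0.19   -0.0754 -7.8552] w 0.009390058277396389 58.715349859558046
```

move_arm(
  plan=[
    [[1.0,2.0,0],0],
    [[2.0,3.8,0],0],
    [[2.6,5.0,0],0],
    [[2.8,5.2,0],0],
    [[2.8,5.2,0],0],
    [[2.8,5.2,0],0],
    [[2.8,5.2,0],0],
    [[2.8,5.2,0],0],
    [[2.8,5.2,0],0],
    [[2.6,5.0,0],0],
    [[2.0,3.8,0],0],
    [[1.3,2.6,0],0],
  ],
)

```text
time_s: 8.07
tool_pos: [0.5762, 0.246, 0.168]
ee_rot: [[-0.831, 0.557, -0.004], [0.557, 0.831, -0.0], [0.003, -0.003, -1.0]]
force: [0.6, -1.0, -6.9]
grip_width: 0.0094
gripper_force: 59.2
```

move_arm(
  plan=[
    [[0,0,0],5],
    [[0,0,0],7],
    [[0,0,0],7],
    [[0,0,0],7],
    [[0,0,0],7],
    [[0,0,0],6],
    [[0,0,0],3.8],
    [[0,0,0],0],
    [[0,0,0],0],
  ],
)

```text
time_s: 9.2
tool_pos: [0.5774, 0.2433, 0.1691]
ee_rot: [[-0.23, 0.973, -0.002], [0.973, 0.23, -0.001], [-0.0, -0.002, -1.0]]
force: [-1.0, 0.6, -7.6]
grip_width: 0.0095
gripper_force: 59.6
```

```bash
python3 d.py .5777 .2450 .045 13.25
```

```text
t 9.2 pos [0.5774 0.2433 0.1691] yAng 13.300029531819932 tz [-0.0023 -0.0006 -1.    ] shift cm [ 0.1635  0.0972 12.4051] spin deg 0.05002953181993064 q [0.3292 0.3746 1.6783 0.0002 1.0911 0.0969] F [-1.0099  0.6432 -7.5877] w 0.009480084732199736 59.58686713951465
```

move_arm(
  plan=[
    [[0,0,1.5],0],
    [[0,0,2.5],0],
    [[0,0,2.5],0],
    [[0,0,2.5],0],
    [[0,0,1.6],0],
    [[0,0,0.9],0],
    [[0,0,0],0],
    [[0,0,0],0],
  ],
)

```text
time_s: 10.2
tool_pos: [0.5797, 0.2435, 0.0564]
ee_rot: [[-0.229, 0.973, 0.002], [0.973, 0.229, 0.001], [0.0, 0.002, -1.0]]
force: [1.0, -0.1, -7.3]
grip_width: 0.0093
gripper_force: 59.4
```

```bash
python3 d.py .5777 .2450 .036 13.25
python3 - <<'E'
from h import *
c=snap('top','t2');s=snap('scene','s2')
a=cv2.resize(cv2.imread('pics/t2.png')[100:225,145:285],None,fx=3,fy=3,interpolation=2)
b=cv2.resize(cv2.imread('pics/s2.png')[160:280,350:510],None,fx=2.3,fy=2.3,interpolation=2)
o=np.zeros((375,800,3),np.uint8); o[:375,:420]=a; o[:276,425:793]=b[:276,:368]; cv2.imwrite('pics/z2.png',o)
E
```

```text
t 10.2 pos [0.5797 0.2435 0.0564] yAng 13.224887296854105 tz [ 0.0022  0.0007 -1.    ] shift cm [ 0.194  -0.1615  2.0359] spin deg -0.025112703145893533 q [ 0.3284  0.5203  1.7289 -0.      0.8901  0.0976] F [ 1.0175 -0.1141 -7.3066] w 0.00933602776734731 59.44233196998539
```

View pics/z2.png

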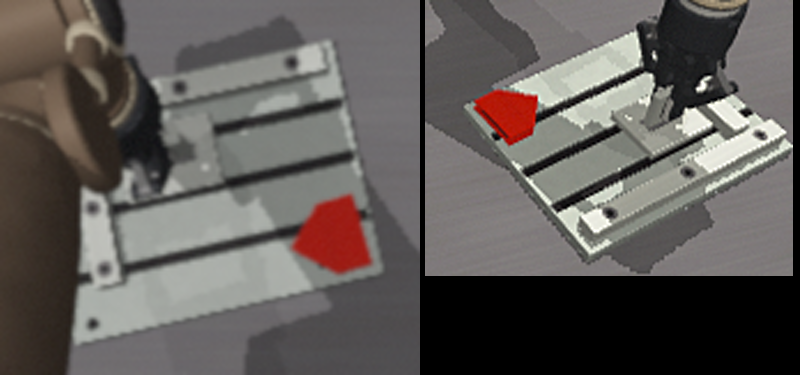

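The views show the held bracket above the plate, clear of both fences and the magnet, with its edges parallel to the fences. Now I'll lower it.

move_arm(
  plan=[
    [[0,0,0.7],0],
    [[0,0,0.5],0],
    [[0,0,0.3],0],
    [[0,0,0.2],0],
    [[0,0,0.1],0],
    [[0,0,0.1],0],
    [[0,0,0.1],0],
    [[0,0,0],0],
    [[0,0,0],0],
  ],
)

```text
time_s: 11.42
tool_pos: [0.5789, 0.2432, 0.0362]
ee_rot: [[-0.229, 0.973, 0.0], [0.973, 0.229, 0.0], [0.0, 0.0, -1.0]]
force: [-2.9, -0.8, 1.5]
grip_width: 0.0093
gripper_force: 60.8
```

move_arm(
  plan=[
    [[0.3,0.3,0],0],
    [[0.4,0.3,0],0],
    [[0.4,0.3,0],0],
    [[0.3,0.3,0],0],
    [[0.2,0.2,0],0],
    [[0.1,0.1,0],0],
    [[0,0,0],0],
    [[0,0,0],0],
  ],
)

```text
time_s: 12.42
tool_pos: [0.5902, 0.2634, 0.0362]
ee_rot: [[-0.229, 0.973, 0.001], [0.973, 0.229, 0.0], [-0.0, 0.001, -1.0]]
force: [-1.8, -3.8, 6.5]
grip_width: 0.0091
gripper_force: 61.4
```

```bash
cat >> d.py <<'E'
print('F tool',R.T@np.array(s['force']),'M',R.T@np.array(s['wrist_torque']))
a=np.radians(13.25); print('plate xy',np.array([[np.cos(a),np.sin(a)],[-np.sin(a),np.cos(a)]])@(p[:2]-[.5569,.2155]))
E
python3 d.py .5923 .2690 .036 13.25
```

```text
t 12.425 pos [0.5902 0.2634 0.0362] yAng 13.244339527374466 tz [ 0.0014  0.0001 -1.    ] shift cm [0.4983 0.3316 0.0227] spin deg -0.005660472625535817 q [ 0.3526  0.5773  1.687  -0.0006  0.876   0.1218] F [-1.8031 -3.8156  6.4712] w 0.009139003552369738 61.436556742628454
F tool [-3.3027 -2.6204 -6.4739] M [ 0.6158 -0.6511  0.0102]
plate xy [0.0434 0.039 ]
```

move_arm(
  plan=[
    [[0,0.1,0],0],
    [[0,0.1,0],0],
    [[0,0.1,0],0],
    [[0,0.1,0],0],
    [[0,0,0],0],
  ],
)

```text
time_s: 13.05
tool_pos: [0.5933, 0.265, 0.0362]
ee_rot: [[-0.229, 0.974, -0.0], [0.974, 0.229, 0.001], [0.001, 0.0, -1.0]]
force: [-4.3, -2.0, 5.5]
grip_width: 0.009
gripper_force: 61.6
```

```bash
python3 d.py .5923 .2690 .036 13.25
```

```text
t 13.05 pos [0.5933 0.265  0.0362] yAng 13.218778309629599 tz [-0.      0.0009 -1.    ] shift cm [ 0.41   -0.008   0.0211] spin deg -0.031221690370401234 q [0.3527 0.5831 1.6772 0.0011 0.881  0.1212] F [-4.3137 -2.0383  5.5485] w 0.00899531283768566 61.57648435335432
F tool [-0.9928 -4.6645 -5.5503] M [ 0.7705 -0.368   0.0269]
plate xy [0.0468 0.0399]
```

move_arm(
  plan=[
    [[0,0.1,0],0],
    [[0,0.1,0],0],
    [[0,0.1,0],0],
    [[0,0,0],0],
  ],
)

```text
time_s: 13.55
tool_pos: [0.5954, 0.2657, 0.0362]
ee_rot: [[-0.229, 0.974, -0.002], [0.974, 0.229, 0.001], [0.001, -0.002, -1.0]]
force: [-6.6, -2.5, 8.5]
grip_width: 0.0097
gripper_force: 61.9
```

```bash
python3 d.py .5923 .2690 .036 13.25
```

```text
t 13.55 pos [0.5954 0.2657 0.0362] yAng 13.218559377873806 tz [-0.0017  0.0007 -1.    ] shift cm [ 0.3892 -0.2311  0.0218] spin deg -0.03144062212619758 q [0.3524 0.5874 1.67   0.0016 0.8856 0.1207] F [-6.6383 -2.4616  8.5005] w 0.0096571519991595 61.882079504503054
F tool [-0.8696 -7.0382 -8.4907] M [ 0.8721 -0.3342  0.0469]
plate xy [0.049  0.0401]
```

move_arm(
  plan=[
    [[0,0.1,0],0],
    [[0,0.1,0],0],
    [[0,0,0],0],
    [[0,0,0],0],
  ],
)

```text
time_s: 14.05
tool_pos: [0.5956, 0.2657, 0.0363]
ee_rot: [[-0.229, 0.973, -0.006], [0.973, 0.229, -0.001], [0.001, -0.006, -1.0]]
force: [-10.1, -2.7, 11.8]
grip_width: 0.0095
gripper_force: 62.5
```

```bash
python3 d.py .5923 .2690 .036 13.25
```

```text
t 14.05 pos [0.5956 0.2657 0.0363] yAng 13.237481801619538 tz [-0.0057 -0.0007 -1.    ] shift cm [ 0.3999 -0.2461  0.0334] spin deg -0.012518198380462309 q [0.3522 0.5894 1.6662 0.0017 0.8915 0.1201] F [-10.1181  -2.7102  11.7786] w 0.009485737593328283 62.45925049595826
F tool [ -0.3141 -10.5366 -11.719 ] M [ 1.4435 -0.3006 -0.0518]
plate xy [0.0492 0.04  ]
```

move_arm(
  plan=[
    [[0.1,0,0],0],
    [[0.1,0,0],0],
    [[0.1,0,0],0],
    [[0.1,0,0],0],
    [[0.1,0,0],0],
    [[0,0,0],0],
    [[0,0,0],0],
  ],
)

```text
time_s: 14.92
tool_pos: [0.5954, 0.2666, 0.0364]
ee_rot: [[-0.23, 0.973, -0.005], [0.973, 0.23, -0.006], [-0.005, -0.006, -1.0]]
force: [-7.8, -14.1, 13.0]
grip_width: 0.0097
gripper_force: 62.5
```

```bash
python3 d.py .5923 .2690 .036 13.25
```

```text
t 14.925 pos [0.5954 0.2666 0.0364] yAng 13.293822433833407 tz [-0.0051 -0.0063 -1.    ] shift cm [ 0.3024 -0.2492  0.0368] spin deg 0.04382243383341233 q [ 0.3563  0.5906  1.6642 -0.0053  0.8938  0.1276] F [ -7.7865 -14.0968  13.0467] w 0.009728504578174176 62.46313826100959
F tool [-11.993  -10.9027 -12.9175] M [ 1.4182 -1.4532 -0.0938]
plate xy [0.0492 0.0409]
```

move_arm(
  plan=[
    [[0,0,-0.1],0],
    [[0.1,0,0],0],
    [[0.1,0,0],0],
    [[0.1,0,0],0],
    [[0,0,0],0],
    [[0,0,0],0],
  ],
)

```text
time_s: 15.68
tool_pos: [0.5946, 0.2703, 0.0364]
ee_rot: [[-0.23, 0.973, -0.005], [0.973, 0.23, -0.005], [-0.004, -0.006, -1.0]]
force: [-6.4, -10.2, 9.2]
grip_width: 0.0089
gripper_force: 62.0
```

```bash
python3 d.py .5923 .2690 .036 13.25
python3 - <<'E'
from h import *
c=snap('top','t3');s=snap('scene','s3')
a=cv2.resize(cv2.imread('pics/t3.png')[110:190,165:235],None,fx=5,fy=5,interpolation=2)
b=cv2.resize(cv2.imread('pics/s3.png')[180:260,410:500],None,fx=5,fy=5,interpolation=2)
cv2.imwrite('pics/z3.png',np.hstack([a,b]))
E
```

```text
t 15.675 pos [0.5946 0.2703 0.0364] yAng 13.28103010156114 tz [-0.0049 -0.0051 -1.    ] shift cm [-0.0721 -0.2498  0.0386] spin deg 0.031030101561142942 q [ 0.3615  0.5914  1.6628 -0.0039  0.8939  0.1322] F [ -6.4011 -10.241    9.1825] w 0.008850755945458854 62.02572825808602
F tool [-8.5319 -8.6372 -9.0981] M [ 1.2045 -1.2352  0.0043]
plate xy [0.0492 0.0447]
```

View pics/z3.png

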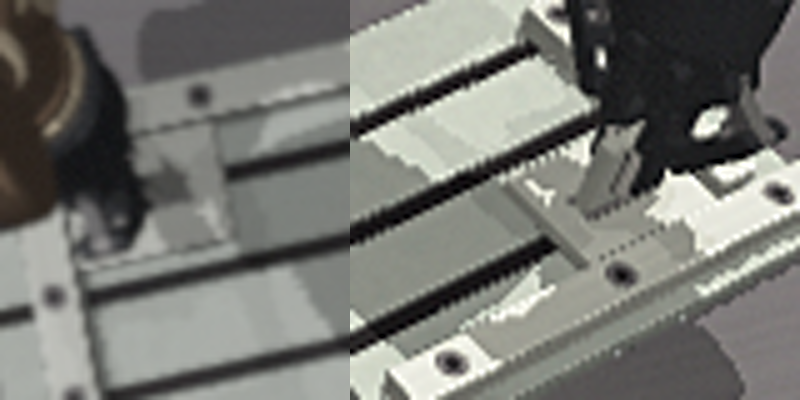

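The bracket lies flush on the long fence. Its left edge is near the short fence (about (75,265) in the crop), but contact isn't proven, because the earlier stop was friction. I'll keep pushing.

move_arm(
  plan=[
    [[0.1,0,0],0],
    [[0.1,0,0],0],
    [[0,0,0],0],
    [[0,0,0],0],
  ],
)

```text
time_s: 16.27
tool_pos: [0.5942, 0.2716, 0.0364]
ee_rot: [[-0.23, 0.973, -0.005], [0.973, 0.23, -0.006], [-0.005, -0.006, -1.0]]
force: [-6.1, -12.7, 8.3]
grip_width: 0.0093
gripper_force: 62.0
```

```bash
python3 d.py .5923 .2690 .036 13.25
```

```text
t 16.275 pos [0.5942 0.2716 0.0364] yAng 13.301394735271744 tz [-0.0049 -0.0061 -1.    ] shift cm [-0.2101 -0.2491  0.0418] spin deg 0.05139473527174232 q [ 0.364   0.5919  1.6618 -0.0051  0.8946  0.1351] F [ -6.0825 -12.7282   8.3215] w 0.009297494013479618 61.95982826720865
F tool [-11.0271  -8.8987  -8.2137] M [ 1.1903 -1.4493 -0.1116]
plate xy [0.0492 0.0461]
```

move_arm(
  plan=[
    [[0.1,0,0],0],
    [[0.1,0,0],0],
    [[0,0,0],0],
    [[0,0,0],0],
  ],
)

```text
time_s: 16.77
tool_pos: [0.5943, 0.2718, 0.0365]
ee_rot: [[-0.231, 0.973, -0.005], [0.973, 0.231, -0.009], [-0.008, -0.006, -1.0]]
force: [-5.3, -16.7, 9.5]
grip_width: 0.0094
gripper_force: 62.0
```

```bash
python3 d.py .5923 .2690 .036 13.25
```

```text
t 16.775 pos [0.5943 0.2718 0.0365] yAng 13.341058722680955 tz [-0.0046 -0.0089 -0.9999] shift cm [-0.2225 -0.2534  0.0544] spin deg 0.09105872268095538 q [ 0.3655  0.5923  1.6609 -0.0086  0.8959  0.1381] F [ -5.2999 -16.6946   9.4923] w 0.009402107640997229 62.01680200007104
F tool [-15.0926  -9.0706  -9.3188] M [ 1.2768 -2.1688 -0.1259]
plate xy [0.0493 0.0462]
```

move_arm(
  plan=[
    [[0.1,0.1,-0.05],0],
    [[0.1,0,0],0],
    [[0,0,0],0],
    [[0,0,0],0],
    [[0,0,0],0],
    [[0,0,0],0],
  ],
)

```text
time_s: 17.52
tool_pos: [0.5943, 0.2718, 0.0367]
ee_rot: [[-0.231, 0.973, -0.006], [0.973, 0.231, -0.012], [-0.011, -0.009, -1.0]]
force: [-6.9, -21.8, 9.8]
grip_width: 0.0091
gripper_force: 62.2
```

```bash
python3 d.py .5923 .2690 .036 13.25
python3 - <<'E'
from h import *
s=snap('scene','s4'); c=snap('top','t4')
a=cv2.resize(cv2.imread('pics/t4.png')[125:185,170:230],None,fx=6,fy=6,interpolation=2)
b=cv2.resize(cv2.imread('pics/s4.png')[190:250,420:490],None,fx=6,fy=6,interpolation=2)
cv2.imwrite('pics/z4.png',np.hstack([a,b]))
E
```

```text
t 17.525 pos [0.5943 0.2718 0.0367] yAng 13.364345159137892 tz [-0.0063 -0.0123 -0.9999] shift cm [-0.2308 -0.2555  0.0728] spin deg 0.11434515913789767 q [ 0.3669  0.5936  1.6582 -0.0118  0.9001  0.141 ] F [ -6.9141 -21.82     9.8102] w 0.009145087701471278 62.24845381162595
F tool [-19.7323 -11.858   -9.4965] M [ 1.3628 -2.8783 -0.0459]
plate xy [0.0493 0.0463]
```

View pics/z4.png

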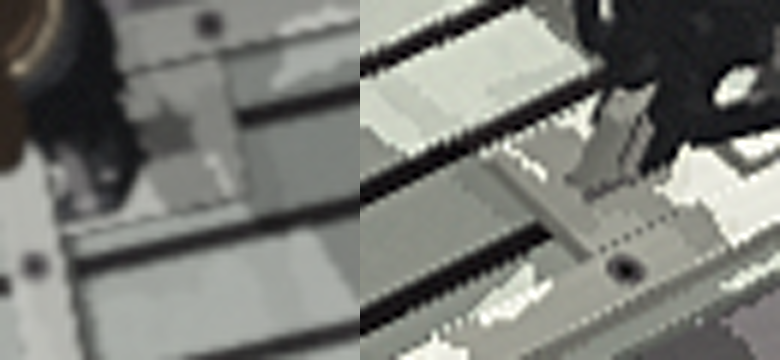

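The crops show the foot flush on the long fence (crop edge around row 65) and its left edge touching the short fence (around (65,235)). TCP position no longer changes as the push rises to 20 N and 12 N, so it's seated. Handing in.

```bash
python3 -c "
from workcell import bot
print(bot.sign_off())"
```

```text
the job is handed in; nothing more can be done
None
```

I handed the job in at about 17.5 s with the lug bracket held in the corner, seated against both fences; the wrist read about 12 N towards the long fence and 20 N towards the short one, part of that friction. The hand-in returned no verdict.

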